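# Switch on the pick cell for its camera check

### The job

Bring the pick cell up for its camera check: with a fingertip press the white control-power button, then the green drives button, then the yellow ring-light button. Push each lightly straight down until it is in by about half its travel or more, where it stays, without ramming it against its stop. The black conveyor and blue vacuum buttons and the red emergency stop must stay out. Pick nothing up, and leave the button boxes and everything else on the bench where they stand.

Things in the scene. Friction and masses are not known exactly. Their poses are not given: they have to be found in the camera images.
- drive_station: three-button station: grey box 190 mm long, 70 mm wide, lid 62 mm above the bench, long side along its x, cable gland sticking out 20 mm at the +x end. Origin: centre of the underside, on the bench; z up. Loose, not to be shifted; 0.5-1 kg. Heads in a row on its middle line, 57 mm apart: black conveyor at x = -57 mm, green drives at x = 0, white control power at x = +57 mm (gland end).
- btn_control (a joint): white control-power button. Joint value: how far it is pushed in, 0 = out (off), 0.012 m = fully in against a hard stop; on from 0.004 m. It moves straight down, begins to yield at 3.6 N, rising evenly to 4.7 N at 0.004 m and 7 N fully in, and stays at the depth it is left at.
- btn_control_top (a point): centre of the top face of the white button head (29 mm diameter), on the drive station; it stands 85 mm above the bench when out, 17 mm above its dark ring nut (39 mm diameter), and moves down with the head. z up, x along the row.
- btn_drives (a joint): green drives button. Joint value: how far it is pushed in, 0 = out (off), 0.012 m = fully in against a hard stop; on from 0.004 m. It moves straight down, begins to yield at 3.6 N, rising evenly to 4.7 N at 0.004 m and 7 N fully in, and stays at the depth it is left at.
- btn_drives_top (a point): centre of the top face of the green button head (29 mm diameter), middle of the drive station; it stands 85 mm above the bench when out, 17 mm above its dark ring nut (39 mm diameter), and moves down with the head. z up, x along the row.
- btn_conveyor (a joint): black conveyor button, to stay out. Joint value: how far it is pushed in, 0 = out (off), 0.012 m = fully in against a hard stop; on from 0.004 m. It moves straight down, begins to yield at 3.6 N, rising evenly to 4.7 N at 0.004 m and 7 N fully in, and stays at the depth it is left at.
- btn_conveyor_top (a point): centre of the top face of the black button head (29 mm diameter), on the drive station; it stands 85 mm above the bench when out, 17 mm above its dark ring nut (39 mm diameter), and moves down with the head. z up, x along the row.
- light_station: two-button station: grey box 133 mm long, 70 mm wide, lid 62 mm above the bench, long side along its x, cable gland sticking out 20 mm at the +x end. Origin: centre of the underside, on the bench; z up. Loose, not to be shifted; 0.4-0.8 kg. Heads on its middle line: blue vacuum at x = -28.5 mm, yellow ring light at x = +28.5 mm (gland end).
- btn_light (a joint): yellow ring-light button. Joint value: how far it is pushed in, 0 = out (off), 0.012 m = fully in against a hard stop; on from 0.004 m. It moves straight down, begins to yield at 3.6 N, rising evenly to 4.7 N at 0.004 m and 7 N fully in, and stays at the depth it is left at.
- btn_light_top (a point): centre of the top face of the yellow button head (29 mm diameter), on the light station; it stands 85 mm above the bench when out, 17 mm above its dark ring nut (39 mm diameter), and moves down with the head. z up, x along the row.
- btn_vacuum (a joint): blue vacuum button, to stay out. Joint value: how far it is pushed in, 0 = out (off), 0.012 m = fully in against a hard stop; on from 0.004 m. It moves straight down, begins to yield at 3.6 N, rising evenly to 4.7 N at 0.004 m and 7 N fully in, and stays at the depth it is left at.
- btn_vacuum_top (a point): centre of the top face of the blue button head (29 mm diameter), on the light station; it stands 85 mm above the bench when out, 17 mm above its dark ring nut (39 mm diameter), and moves down with the head. z up, x along the row.
- estop_station: emergency-stop station: grey box with yellow lid, 76 mm long, 70 mm wide, lid 62 mm above the bench, long side along its x, cable gland sticking out 20 mm at the +x end. Origin: centre of the underside, on the bench; z up. Loose, not to be shifted; 0.3-0.5 kg. One red mushroom head, 40 mm diameter, its top 92 mm above the bench. To be left alone.
- estop_head (a joint): red emergency-stop mushroom on the estop station. Joint value: how far it is pushed in, 0 = out, 0.006 m = in; must stay out.
- lens: black camera lens standing upright beside the emergency-stop box, 35 mm diameter, 46 mm high, loose. Origin: centre of the underside.
- bearing: steel ball bearing lying flat beside the light station, 40 mm diameter, 12 mm high, loose. Origin: centre of the underside.
- screwdriver: screwdriver with orange handle lying on the left of the bench, 170 mm long, under 35 mm high, loose. Origin: under its middle; handle to its -x.
- mouse: black computer mouse 105 x 60 x 33 mm on the right of the bench, loose. Origin: centre of the underside.
- mug: blue mug, 78 mm diameter, 90 mm high, beyond the stations, loose. Origin: centre of the underside; handle to its +y.
- parts_bin: small open blue bin of turned parts, 85 x 120 x 55 mm, beyond the stations, loose. Origin: centre of the underside.

How it is judged:
By the outcome, as a careful person would: the job done as asked, in the order asked, and still so for the second after the job is handed in, with the robot touching nothing.
It also fails if it takes over 45 s, if anything falls off the work surface, if the arm or the gripper's body presses on something with over 40 N, if the wrist force passes 120 N, or if a joint passes its speed limit or range.

### The arm

A 6-joint arm with a two-finger parallel gripper is mounted at the origin on the work surface. World frame = base frame: x ahead of the robot, y to its left, z up, the work surface at z = 0. Lengths are in mm, angles in rad, forces in N, time in s.
With the tool pointing down it reaches from about 300 to 825 mm from the base axis. Payload 5.4 kg.
Tool frame: the origin (TCP) lies midway between the tips of the shut fingers; the grasp point (between the pads) lies 19 mm behind it (arm.grip_point_offset is the distance from the TCP to the grasp point, in mm); x points along the fingers, z is the direction in which the jaws open and shut, and the axes are right-handed (so a half turn about x gives the same grasp; the last joint's range is limited). The gripper opens to 92 mm and grips with 3 to 60 N. Pads are 20 mm wide; open, the fingers measure 128 mm over their backs; the gripper's body (75 mm by 189 mm) begins 69 mm behind the grasp point.
Start: joints at [0.912, 0.158, 1.597, -0, 1.386, -0.21], TCP at [249.491, 518.035, 214.601] pointing down, gripper open.
Joint ranges: [-2.91, 2.91], [-0.94, 2.29], [0.18, 2.7], [-1.29, 4.43], [0.17, 2.64], [-3, 3]. Speed limits (rad/s): [2.57, 2.57, 3.14, 3.14, 3.14, 3.14].

### API

Orientations are given as a unit quaternion [w, x, y, z].
In Python, from workcell import arm gives the robot as it stands.
- The arm moves only by the shell command python3 -m inch 'ROWS' [OPENING] [FORCE]. ROWS is JSON, a list of rows, each an object of numbers: "tx", "ty", "tz": the shift along the tool's x, y, z in units of 8 cm (1.0 is 8 cm); "rx", "ry", "rz": the turn, a rotation vector about the tool's x, y, z in units of 0.12 rad (1.0 is 0.12 rad). In form: [{"tx": .., "ty": .., "tz": .., "rx": .., "ry": .., "rz": ..}, ...]. A call has exactly 10 rows; each row shifts and turns the commanded pose from where the row before left it, along the tool's axes as they then stand; what a row does not reach is not made up. A row lasts 1/10 s, in which the tool goes at most 50 mm and 8.59 degrees, less where a joint would pass 70% of its speed; a pose out of reach is approached as far as the arm can. A call with a number of a shift or a turn outside -1 to 1 is refused whole. A call with a gripper value outside its range is refused whole. OPENING is the closure, from 0 (fully open) to 1 (shut), set as the call begins (- or left out, the last holds). The fingers move at their own pace and stop on an object; FORCE is the grip in N (left out, the last holds). Time passes only in rows, so rows that do not move let the fingers close, or fill a call up. It gives the time, the measured TCP pose, the force and the opening at its end, in the units of the state.
- arm.state(): the state, without advancing time (a new reading comes with each control period).
- arm.grab_frame(name): name is "scene" or "top" or "wrist"; returns a dict with "pixels" (480x640x3 uint8, red, green, blue), "depth" (480x640 float32, mm along the optical axis (not along the pixel's ray), 0 where there is no reading), "mtx" (3x3 intrinsics, pixels), "cam_to_world" (4x4, takes a point from camera to world coordinates). Camera axes: x right, y down, z forward; pixel columns grow to the right and rows downward; lengths in mm; the calibration is good to about 2 mm. A picture is of the moment at which its call begins.
- arm.hand_in(): hands the job in, once; it reports no verdict.
The state is a dict: "clock": time; "qpos": joint angles; "joint_vel": joint speeds; "joint_torque": joint torques, N m; "eef_pos": TCP position; "ee_rot": TCP orientation; "wrist_force": force on the tool from outside, world axes, zero at the start; "moment": the same for the moment, N m; "width": opening from 0.0 (shut) to 1.0 (fully open).
Only numpy, scipy, OpenCV 4.12 (cv2) and the standard library are available. Lean on these libraries where they do the work, as an engineer would, in place of code of your own. Each camera call takes 0.05 s, during which the arm holds its last target. There are 200 camera calls.

## Working session

There is one attempt and no reset: what is moved stays moved. The work goes in short steps, Python scripts to look and compute and a shell command to move; the robot and the scene stay as the last step left them, time stands still between calls to the robot, and variables do not carry over. Pictures are saved under pics/ and viewed, about 8 in all and at most 12, crops included, and the job is handed in when it is done.

```bash
mkdir -p pics
python3 - <<'E'
from workcell import arm
import cv2,numpy as np
s=arm.state();print({k:np.round(v,3) for k,v in s.items()})
for n in("top","scene"):
    f=arm.grab_frame(n);np.savez(f"{n}0.npz",**f);cv2.imwrite(f"pics/{n}0.png",f["pixels"][:,:,::-1])
    print(n,np.round(f["cam_to_world"],2).tolist())
E
```

```text
{'clock': np.float64(0.0), 'qpos': array([ 0.912,  0.159,  1.598,  0.   ,  1.386, -0.21 ]), 'joint_vel': array([ 0.001,  0.001,  0.   , -0.001, -0.001, -0.002]), 'joint_torque': array([ 0.0000e+00, -3.8557e+01, -3.2211e+01,  7.0000e-02,  3.8000e-02,
       -0.0000e+00]), 'eef_pos': array([249.136, 517.547, 213.638]), 'ee_rot': array([ 0.598, -0.376,  0.599,  0.376]), 'wrist_force': array([ 0.306, -1.009, -0.509]), 'moment': array([-0.02 , -0.014, -0.01 ]), 'width': np.float64(1.0)}
top [[-0.02, -1.0, 0.05, 516.79], [-1.0, 0.02, 0.01, -1.85], [-0.01, -0.05, -1.0, 1661.5], [0.0, 0.0, 0.0, 1.0]]
scene [[-0.67, 0.64, -0.38, 1068.52], [0.74, 0.58, -0.34, 413.24], [-0.0, -0.51, -0.86, 1122.62], [0.0, 0.0, 0.0, 1.0]]
```

View pics/top0.png

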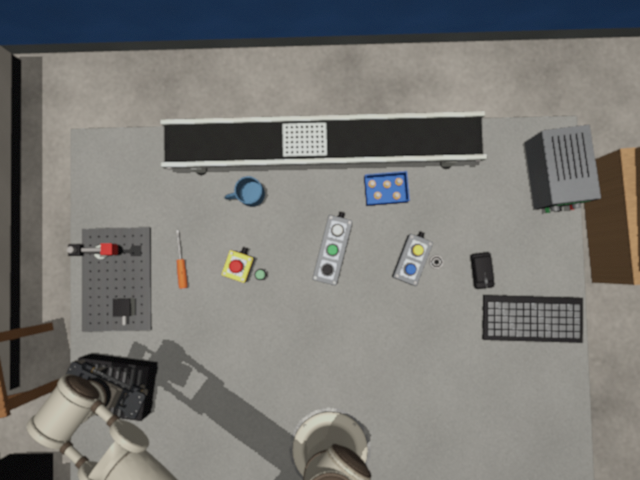

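The top view shows the drive station with white (338,230), green (333,250) and black (328,270). The light station has yellow (418,250) and blue (410,269). The e-stop is at (236,266), well clear of both.

```bash
cat > h.py <<'E'
import numpy as np,cv2
def world(f,u,v,z):
    """ray/plane intersection at height z"""
    T=f["cam_to_world"];d=T[:3,:3]@np.linalg.solve(f["mtx"],[u,v,1.]);o=T[:3,3]
    return o+d*(z-o[2])/d[2]
def wd(f):
    T=f["cam_to_world"];h,w=f["depth"].shape;v,u=np.mgrid[:h,:w]
    p=np.stack([u,v,np.ones_like(u)],-1)@np.linalg.inv(f["mtx"]).T*f["depth"][...,None]
    return p@T[:3,:3].T+T[:3,3]
def mask(f,n):
    h,s,v=cv2.split(cv2.cvtColor(f["pixels"],cv2.COLOR_RGB2HSV))
    return {"white":(s<40)&(v>190),"green":(h>45)&(h<80)&(s>100),"yellow":(h>20)&(h<34)&(s>120),"blue":(h>100)&(h<125)&(s>120),"black":v<60}[n]
def find(f,n,u0,v0,r,z=85):
    m=mask(f,n).copy();w=np.zeros_like(m);w[max(0,v0-r):v0+r,max(0,u0-r):u0+r]=1
    k,l,st,c=cv2.connectedComponentsWithStats((m&w).astype(np.uint8))
    if k<2: return n,"none"
    i=1+np.argmax(st[1:,4]);P=wd(f)[(l==i)&(f["depth"]>0)]
    return n,st[i,:].tolist(),np.round(c[i],1),np.round(world(f,*c[i],z),1),"depthmed",np.round(np.median(P,0),1)
E
python3 - <<'E'
from h import *
f=dict(np.load("top0.npz"))
for a in [("white",338,230),("green",333,250),("black",328,270),("yellow",418,250),("blue",410,269)]: print(*find(f,*a,10))
from workcell import arm
from scipy.spatial.transform import Rotation as R
q=arm.state()["ee_rot"];print(R.from_quat(q,scalar_first=True).as_matrix().round(3))
E
```

```text
white [333, 226, 9, 8, 57] [337.2 229.5] [623.9 -34.2  85. ] depthmed [625.  -33.8  84.6]
green [328, 245, 9, 10, 66] [332.2 249.4] [569.  -19.1  85. ] depthmed [569.8 -18.6  84.3]
black [326, 273, 2, 1, 2] [326.5 273. ] [504.2  -1.8  85. ] depthmed [504.2  -1.8  79. ]
yellow [413, 245, 10, 10, 30] [415.9 249.7] [ 563.  -249.9   85. ] depthmed [ 563.6 -248.2   82. ]
blue [406, 265, 9, 9, 71] [410.1 268.9] [ 510.3 -232.4   85. ] depthmed [ 510.1 -232.5   83.6]
[[-0.001 -0.901  0.434]
 [-0.001  0.434  0.901]
 [-1.     0.    -0.002]]
```

```bash
python3 -m inch '[{"ty":-0.3,"tz":-0.17},{"ty":-0.5,"tz":-0.29},{"ty":-0.5,"tz":-0.29},{"ty":-0.5,"tz":-0.29},{"ty":-0.5,"tz":-0.29},{"ty":-0.5,"tz":-0.29},{"ty":-0.5,"tz":-0.29},{"ty":-0.5,"tz":-0.29},{"ty":-0.5,"tz":-0.29},{"ty":-0.5,"tz":-0.29}]' 1 10
python3 -m inch '[{"ty":-0.5,"tz":-0.29},{"ty":-0.5,"tz":-0.29},{"ty":-0.5,"tz":-0.29},{"ty":-0.3,"tz":-0.17},{"ty":-0.1,"tz":-0.06},{},{},{},{},{}]'
cat > look.py <<'E'
import sys
from h import *
from workcell import arm
f=arm.grab_frame("wrist");n=sys.argv[1];np.savez(n+".npz",**f);cv2.imwrite(f"pics/{n}.png",f["pixels"][:,:,::-1])
s=arm.state();print(s["clock"],s["eef_pos"].round(1),s["wrist_force"].round(2),s["width"]);T=f["cam_to_world"]
for a in ((624,-34,85),(569,-19,85),(563,-250,85)):
    c=np.linalg.inv(T)@[*a,1];p=f["mtx"]@c[:3];print((p[:2]/p[2]).round())
E
python3 look.py w1
```

```text
0.15 [249.2 517.6 213.8] [ 0.17  0.61 -0.54] 0.9994602309715664
[ 46. 684.]
[ 29. 652.]
[-125.  704.]schema error: expected keys tx, ty, tz, rx, ry, rz
schema error: expected keys tx, ty, tz, rx, ry, rz
```

View pics/w1.png

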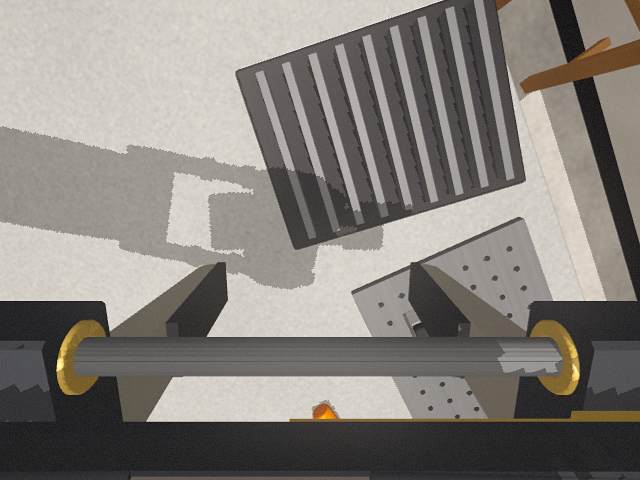

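The move was refused because every key is required, so this picture is still the start pose: open fingers over bench fixtures, no buttons in view. I'll send the rows again with all six keys.

```bash
python3 -m inch '[{"tx":0,"ty":-0.3,"tz":-0.17,"rx":0,"ry":0,"rz":0},{"tx":0,"ty":-0.5,"tz":-0.29,"rx":0,"ry":0,"rz":0},{"tx":0,"ty":-0.5,"tz":-0.29,"rx":0,"ry":0,"rz":0},{"tx":0,"ty":-0.5,"tz":-0.29,"rx":0,"ry":0,"rz":0},{"tx":0,"ty":-0.5,"tz":-0.29,"rx":0,"ry":0,"rz":0},{"tx":0,"ty":-0.5,"tz":-0.29,"rx":0,"ry":0,"rz":0},{"tx":0,"ty":-0.5,"tz":-0.29,"rx":0,"ry":0,"rz":0},{"tx":0,"ty":-0.5,"tz":-0.29,"rx":0,"ry":0,"rz":0},{"tx":0,"ty":-0.5,"tz":-0.29,"rx":0,"ry":0,"rz":0},{"tx":0,"ty":-0.5,"tz":-0.29,"rx":0,"ry":0,"rz":0}]' 1 10
python3 -c "
from workcell import arm;s=arm.state();print(s['qpos'].round(2),s['eef_pos'].round(1))"
```

```text
clock: 1.15
eef_pos: [499.6, 149.3, 214.4]
ee_rot: [0.599, -0.376, 0.599, 0.376]
wrist_force: [-0.6, 0.3, -0.1]
width: 0.15
[ 0.06  0.02  1.75  0.    1.38 -1.06] [499.6 149.3 214.4]
```

```bash
python3 -m inch '[{"tx":0,"ty":-0.5,"tz":-0.29,"rx":0,"ry":0,"rz":0},{"tx":0,"ty":-0.5,"tz":-0.29,"rx":0,"ry":0,"rz":0},{"tx":0,"ty":-0.5,"tz":-0.29,"rx":0,"ry":0,"rz":0},{"tx":0,"ty":-0.5,"tz":-0.29,"rx":0,"ry":0,"rz":0},{"tx":0,"ty":-0.3,"tz":-0.17,"rx":0,"ry":0,"rz":0},{"tx":0,"ty":-0.11,"tz":-0.07,"rx":0,"ry":0,"rz":0},{"tx":0,"ty":0,"tz":0,"rx":0,"ry":0,"rz":0},{"tx":0,"ty":0,"tz":0,"rx":0,"ry":0,"rz":0},{"tx":0,"ty":0,"tz":0,"rx":0,"ry":0,"rz":0},{"tx":0,"ty":0,"tz":0,"rx":0,"ry":0,"rz":0}]' 1 10
python3 look.py w2
```

```text
clock: 2.15
eef_pos: [623.7, -32.2, 214.8]
ee_rot: [0.598, -0.377, 0.598, 0.377]
wrist_force: [-0.6, 0.2, 0.5]
width: 0.002
2.2 [623.7 -32.4 214.8] [1.31 0.36 0.27] 0.006091562763815073
[316. 226.]
[304. 159.]
[ 64. 269.]
```

View pics/w2.png

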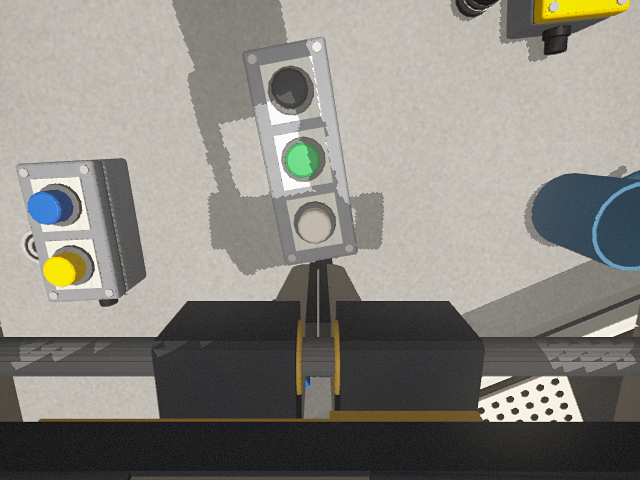

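The wrist view shows white at (315,224), green (303,159) and yellow (65,268), all within about 2 px of the predictions. The shut fingertips are over the white head, so I'll descend.

```bash
python3 -c "
from h import *
f=dict(np.load('w2.npz'))
for a in [('green',304,159),('yellow',64,268),('blue',48,208)]: print(*find(f,*a,28))"
python3 -m inch '[{"tx":0.2,"ty":0,"tz":0,"rx":0,"ry":0,"rz":0},{"tx":0.3,"ty":0,"tz":0,"rx":0,"ry":0,"rz":0},{"tx":0.3,"ty":0.02,"tz":0,"rx":0,"ry":0,"rz":0},{"tx":0.3,"ty":0,"tz":0,"rx":0,"ry":0,"rz":0},{"tx":0.2,"ty":0,"tz":0,"rx":0,"ry":0,"rz":0},{"tx":0.15,"ty":0,"tz":0,"rx":0,"ry":0,"rz":0},{"tx":0.05,"ty":0,"tz":0,"rx":0,"ry":0,"rz":0},{"tx":0,"ty":0,"tz":0,"rx":0,"ry":0,"rz":0},{"tx":0,"ty":0,"tz":0,"rx":0,"ry":0,"rz":0},{"tx":0,"ty":0,"tz":0,"rx":0,"ry":0,"rz":0}]'
```

```text
green [285, 143, 35, 35, 922] [302.1 159.7] [568.8 -20.5  85. ] depthmed [568.8 -20.6  83.6]
yellow [43, 252, 43, 35, 1136] [ 64.1 268.8] [ 562.9 -250.    85. ] depthmed [ 563.  -252.1   83.1]
blue [28, 190, 45, 35, 1215] [ 49.6 206.5] [ 511.9 -228.9   85. ] depthmed [ 511.3 -230.7   83.1]
clock: 3.2
eef_pos: [623.5, -33.0, 95.9]
ee_rot: [0.599, -0.377, 0.598, 0.376]
wrist_force: [0.5, 0.7, 0.1]
width: 0.004
```

```bash
python3 -m inch '[{"tx":0.03,"ty":0,"tz":0,"rx":0,"ry":0,"rz":0},{"tx":0.03,"ty":0,"tz":0,"rx":0,"ry":0,"rz":0},{"tx":0.03,"ty":0,"tz":0,"rx":0,"ry":0,"rz":0},{"tx":0.03,"ty":0,"tz":0,"rx":0,"ry":0,"rz":0},{"tx":0.02,"ty":0,"tz":0,"rx":0,"ry":0,"rz":0},{"tx":0.02,"ty":0,"tz":0,"rx":0,"ry":0,"rz":0},{"tx":0.02,"ty":0,"tz":0,"rx":0,"ry":0,"rz":0},{"tx":0,"ty":0,"tz":0,"rx":0,"ry":0,"rz":0},{"tx":0,"ty":0,"tz":0,"rx":0,"ry":0,"rz":0},{"tx":0,"ty":0,"tz":0,"rx":0,"ry":0,"rz":0}]'
```

```text
clock: 4.2
eef_pos: [622.6, -32.8, 80.2]
ee_rot: [0.599, -0.376, 0.599, 0.376]
wrist_force: [-1.5, 1.5, 3.5]
width: 0.008
```

```bash
python3 -m inch '[{"tx":0.02,"ty":0,"tz":0,"rx":0,"ry":0,"rz":0},{"tx":0.02,"ty":0,"tz":0,"rx":0,"ry":0,"rz":0},{"tx":0.01,"ty":0,"tz":0,"rx":0,"ry":0,"rz":0},{"tx":0,"ty":0,"tz":0,"rx":0,"ry":0,"rz":0},{"tx":0,"ty":0,"tz":0,"rx":0,"ry":0,"rz":0},{"tx":0,"ty":0,"tz":0,"rx":0,"ry":0,"rz":0},{"tx":0,"ty":0,"tz":0,"rx":0,"ry":0,"rz":0},{"tx":0,"ty":0,"tz":0,"rx":0,"ry":0,"rz":0},{"tx":0,"ty":0,"tz":0,"rx":0,"ry":0,"rz":0},{"tx":0,"ty":0,"tz":0,"rx":0,"ry":0,"rz":0}]'
python3 - <<'E'
from workcell import arm
import numpy as np
F=[];Z=[]
for i in range(4):
    arm.grab_frame("top");s=arm.state();F.append(s["wrist_force"]);Z.append(s["eef_pos"][2])
print(np.round(F,2),np.round(Z,2))
E
```

```text
clock: 5.2
eef_pos: [622.6, -32.8, 76.3]
ee_rot: [0.599, -0.376, 0.599, 0.376]
wrist_force: [-2.8, 0.8, 4.7]
width: 0.004
[[-2.63  1.31  6.2 ]
 [-2.48  0.4   5.99]
 [-2.38  0.72  5.69]
 [-2.46  0.2   5.46]] [76.33 76.32 76.31 76.28]
```

```bash
python3 -m inch '[{"tx":-0.1,"ty":0,"tz":0,"rx":0,"ry":0,"rz":0},{"tx":-0.3,"ty":0,"tz":0,"rx":0,"ry":0,"rz":0},{"tx":0,"ty":0.14,"tz":-0.03,"rx":0,"ry":0,"rz":0},{"tx":0,"ty":0.3,"tz":-0.06,"rx":0,"ry":0,"rz":0},{"tx":0,"ty":0.25,"tz":-0.06,"rx":0,"ry":0,"rz":0},{"tx":0,"ty":0,"tz":0,"rx":0,"ry":0,"rz":0},{"tx":0.2,"ty":0,"tz":0,"rx":0,"ry":0,"rz":0},{"tx":0,"ty":0,"tz":0,"rx":0,"ry":0,"rz":0},{"tx":0,"ty":0,"tz":0,"rx":0,"ry":0,"rz":0},{"tx":0,"ty":0,"tz":0,"rx":0,"ry":0,"rz":0}]'
python3 look.py w3
```

```text
clock: 6.4
eef_pos: [568.6, -19.9, 92.8]
ee_rot: [0.599, -0.376, 0.598, 0.376]
wrist_force: [0.4, 0.3, -0.5]
width: 0.002
6.45 [568.5 -19.9  92.9] [ 0.23 -0.12  0.11] 0.005205661386705646
[339. 370.]
[321. 275.]
[-41. 428.]
```

View pics/w3.png

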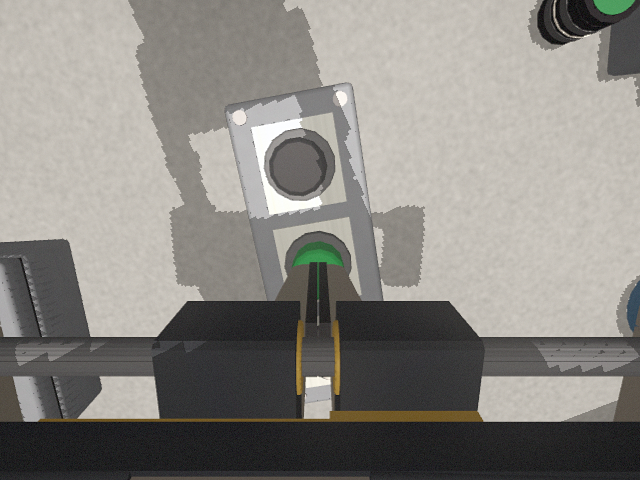

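The shut fingertips sit centred over the green head at about (318,265). The black button at (299,166) is clear. Pressing.

```bash
python3 -m inch '[{"tx":0.03,"ty":0,"tz":0,"rx":0,"ry":0,"rz":0},{"tx":0.03,"ty":0,"tz":0,"rx":0,"ry":0,"rz":0},{"tx":0.03,"ty":0,"tz":0,"rx":0,"ry":0,"rz":0},{"tx":0.03,"ty":0,"tz":0,"rx":0,"ry":0,"rz":0},{"tx":0.03,"ty":0,"tz":0,"rx":0,"ry":0,"rz":0},{"tx":0.03,"ty":0,"tz":0,"rx":0,"ry":0,"rz":0},{"tx":0.02,"ty":0,"tz":0,"rx":0,"ry":0,"rz":0},{"tx":0,"ty":0,"tz":0,"rx":0,"ry":0,"rz":0},{"tx":0,"ty":0,"tz":0,"rx":0,"ry":0,"rz":0},{"tx":0,"ty":0,"tz":0,"rx":0,"ry":0,"rz":0}]'
python3 - <<'E'
from workcell import arm
import numpy as np
F=[];Z=[]
for i in range(4):
    arm.grab_frame("top");s=arm.state();F.append(s["wrist_force"]);Z.append(s["eef_pos"][2])
print(np.round(F,2),np.round(Z,2))
E
```

```text
clock: 7.45
eef_pos: [567.8, -19.7, 76.3]
ee_rot: [0.599, -0.376, 0.599, 0.376]
wrist_force: [-1.9, -0.4, 4.1]
width: 0.008
[[-1.32  0.1   4.12]
 [-1.58  0.3   4.02]
 [-1.25 -0.58  3.38]
 [-1.12  0.83  4.48]] [76.28 76.29 76.3  76.29]
```

Force on green reads about 4 N, against 5.8 N for white at the same height. I'll back off and compare head heights before going on to yellow.

```bash
python3 -m inch '[{"tx":-0.1,"ty":0,"tz":0,"rx":0,"ry":0,"rz":0},{"tx":-0.3,"ty":0,"tz":0,"rx":0,"ry":0,"rz":0},{"tx":-0.4,"ty":-0.2,"tz":0,"rx":0,"ry":0,"rz":0},{"tx":-0.4,"ty":-0.3,"tz":0.1,"rx":0,"ry":0,"rz":0},{"tx":-0.3,"ty":-0.3,"tz":0.1,"rx":0,"ry":0,"rz":0},{"tx":-0.1,"ty":-0.1,"tz":0,"rx":0,"ry":0,"rz":0},{"tx":0,"ty":0,"tz":0,"rx":0,"ry":0,"rz":0},{"tx":0,"ty":0,"tz":0,"rx":0,"ry":0,"rz":0},{"tx":0,"ty":0,"tz":0,"rx":0,"ry":0,"rz":0},{"tx":0,"ty":0,"tz":0,"rx":0,"ry":0,"rz":0}]'
python3 look.py w4
cat > hts.py <<'E'
import sys
from h import *
f=dict(np.load(sys.argv[1]+".npz"));P=wd(f)
for n,x,y in [("white",623.5,-34),("green",569,-20),("black",514,-4),("yellow",563,-250),("blue",511,-231)]:
    m=(np.hypot(P[...,0]-x,P[...,1]-y)<10)&(f["depth"]>0)&(P[...,2]<100);z=P[m][:,2];print(n,m.sum(),np.percentile(z,[10,50,90]).round(1) if m.any() else "")
E
python3 hts.py w2; python3 hts.py w4
```

```text
clock: 8.65
eef_pos: [638.4, -36.1, 203.0]
ee_rot: [0.598, -0.376, 0.599, 0.377]
wrist_force: [-0.2, 0.5, 0.3]
width: 0.005
8.7 [638.6 -36.2 203.3] [ 0.53 -0.2   0.23] 0.008403871853412423
[313. 212.]
[299. 140.]
[ 48. 257.]
white 417 [82.9 83.8 84.7]
green 476 [82.8 83.7 84.7]
black 549 [83.  83.8 84.7]
yellow 681 [67.1 81.7 84.4]
blue 663 [70.4 83.1 84.5]
white 434 [73.8 74.7 75.6]
green 503 [73.7 74.6 75.6]
black 621 [82.9 83.8 84.7]
yellow 759 [67.3 81.5 84.3]
blue 734 [70.9 83.2 84.5]
```

View pics/w4.png

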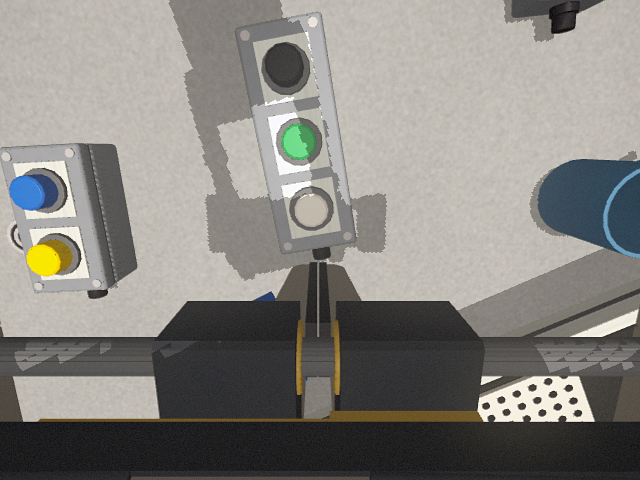

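White and green are both in by about 9 mm and black is still out at 83.8. The boxes at (299,140) and (48,257) haven't moved. On to yellow.

```bash
python3 -m inch '[{"tx":0,"ty":0,"tz":-0.3,"rx":0,"ry":0,"rz":0},{"tx":0,"ty":-0.06,"tz":-0.5,"rx":0,"ry":0,"rz":0},{"tx":0,"ty":-0.06,"tz":-0.5,"rx":0,"ry":0,"rz":0},{"tx":0,"ty":-0.06,"tz":-0.5,"rx":0,"ry":0,"rz":0},{"tx":0,"ty":-0.06,"tz":-0.5,"rx":0,"ry":0,"rz":0},{"tx":0,"ty":-0.07,"tz":-0.4,"rx":0,"ry":0,"rz":0},{"tx":0,"ty":0,"tz":-0.12,"rx":0,"ry":0,"rz":0},{"tx":0,"ty":0,"tz":0,"rx":0,"ry":0,"rz":0},{"tx":0,"ty":0,"tz":0,"rx":0,"ry":0,"rz":0},{"tx":0,"ty":0,"tz":0,"rx":0,"ry":0,"rz":0}]'
python3 look.py w5; python3 -c "
from h import *
f=dict(np.load('w5.npz'));P=wd(f);m=mask(f,'yellow')&(P[...,2]>81.5)&(P[...,2]<90)&(np.hypot(P[...,0]-563,P[...,1]+250)<30);print(m.sum(),P[m].mean(0));v,u=np.where(m);print(world(f,(u.min()+u.max())/2,(v.min()+v.max())/2,85),u.min(),u.max(),v.min(),v.max())"
```

```text
clock: 9.7
eef_pos: [564.4, -248.9, 204.1]
ee_rot: [0.598, -0.377, 0.598, 0.377]
wrist_force: [-0.1, 0.3, -0.2]
width: 0.008
9.75 [ 564.5 -249.   204.2] [-0.76  0.38 -0.31] 0.004365604412656521
[594. 180.]
[594. 106.]
[316. 227.]
873 [ 562.37816966 -257.90459864   83.63992259]
[ 562.28807345 -257.64668805   85.        ] 291 324 214 246
```

View pics/w5.png

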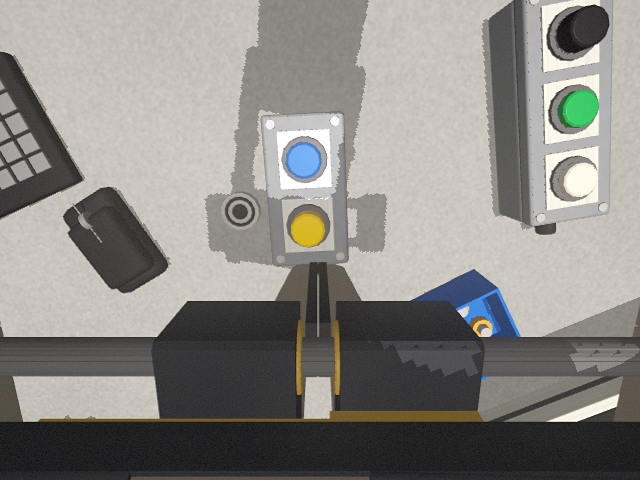

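Yellow is at (308,229), about 8 px left of the prediction, so its true centre is (562.4, -257.8). Correcting for that and descending.

```bash
python3 -m inch '[{"tx":0.1,"ty":-0.02,"tz":-0.11,"rx":0,"ry":0,"rz":0},{"tx":0.3,"ty":0,"tz":0,"rx":0,"ry":0,"rz":0},{"tx":0.3,"ty":0,"tz":0,"rx":0,"ry":0,"rz":0},{"tx":0.3,"ty":0,"tz":0,"rx":0,"ry":0,"rz":0},{"tx":0.2,"ty":0,"tz":0,"rx":0,"ry":0,"rz":0},{"tx":0.15,"ty":0,"tz":0,"rx":0,"ry":0,"rz":0},{"tx":0.03,"ty":0,"tz":0,"rx":0,"ry":0,"rz":0},{"tx":0,"ty":0,"tz":0,"rx":0,"ry":0,"rz":0},{"tx":0,"ty":0,"tz":0,"rx":0,"ry":0,"rz":0},{"tx":0,"ty":0,"tz":0,"rx":0,"ry":0,"rz":0}]'
python3 look.py w6
```

```text
clock: 10.75
eef_pos: [562.3, -259.7, 95.1]
ee_rot: [0.599, -0.377, 0.598, 0.375]
wrist_force: [0.7, -0.2, 0.6]
width: 0.009
10.8 [ 562.2 -259.6   94.9] [-0.45  0.27 -0.32] 0.00464313134720259
[780. 194.]
[795.  73.]
[336. 267.]
```

View pics/w6.png

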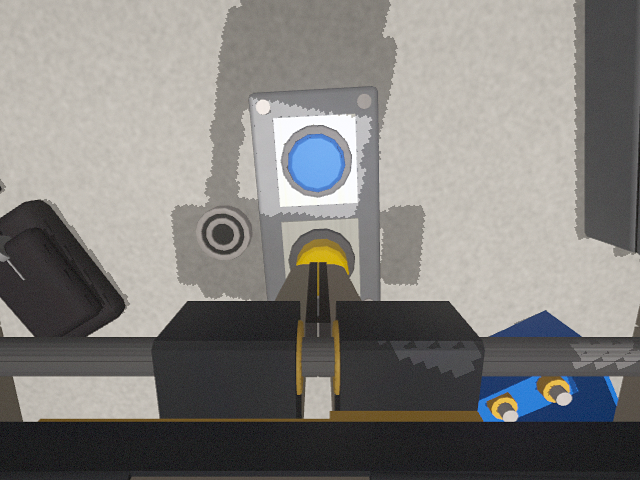

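The tip is about 4 px (roughly 2 mm) left of yellow's centre at u≈322. I'll nudge it over and press.

```bash
python3 -m inch '[{"tx":0.03,"ty":0,"tz":0.02,"rx":0,"ry":0,"rz":0},{"tx":0.04,"ty":0,"tz":0,"rx":0,"ry":0,"rz":0},{"tx":0.04,"ty":0,"tz":0,"rx":0,"ry":0,"rz":0},{"tx":0.03,"ty":0,"tz":0,"rx":0,"ry":0,"rz":0},{"tx":0.03,"ty":0,"tz":0,"rx":0,"ry":0,"rz":0},{"tx":0.03,"ty":0,"tz":0,"rx":0,"ry":0,"rz":0},{"tx":0.03,"ty":0,"tz":0,"rx":0,"ry":0,"rz":0},{"tx":0,"ty":0,"tz":0,"rx":0,"ry":0,"rz":0},{"tx":0,"ty":0,"tz":0,"rx":0,"ry":0,"rz":0},{"tx":0,"ty":0,"tz":0,"rx":0,"ry":0,"rz":0}]'
```

```text
clock: 11.8
eef_pos: [562.3, -257.6, 75.4]
ee_rot: [0.599, -0.376, 0.599, 0.376]
wrist_force: [-0.8, 0.9, 3.4]
width: 0.006
```

Now retract to the same viewpoint as the w5 picture and check heights.

```bash
python3 -m inch '[{"tx":-0.1,"ty":0,"tz":0,"rx":0,"ry":0,"rz":0},{"tx":-0.3,"ty":0,"tz":0,"rx":0,"ry":0,"rz":0},{"tx":-0.4,"ty":0,"tz":0,"rx":0,"ry":0,"rz":0},{"tx":-0.4,"ty":0,"tz":0,"rx":0,"ry":0,"rz":0},{"tx":-0.3,"ty":0,"tz":0.09,"rx":0,"ry":0,"rz":0},{"tx":-0.1,"ty":0,"tz":0,"rx":0,"ry":0,"rz":0},{"tx":0,"ty":0,"tz":0,"rx":0,"ry":0,"rz":0},{"tx":0,"ty":0,"tz":0,"rx":0,"ry":0,"rz":0},{"tx":0,"ty":0,"tz":0,"rx":0,"ry":0,"rz":0},{"tx":0,"ty":0,"tz":0,"rx":0,"ry":0,"rz":0}]'
python3 look.py w7; sed -i 's/563,-250)/562,-257)/' hts.py; sed -i 's/511,-231/511,-234/' hts.py; for i in w5 w7;do echo $i;python3 hts.py $i;done
python3 - <<'E'
from workcell import arm
import cv2;f=arm.grab_frame("top");cv2.imwrite("pics/top1.png",f["pixels"][:,:,::-1])
E
```

```text
clock: 12.8
eef_pos: [564.6, -251.0, 201.7]
ee_rot: [0.598, -0.375, 0.599, 0.377]
wrist_force: [-0.7, 0.0, -0.2]
width: 0.002
12.85 [ 564.8 -251.   202. ] [-0.76  0.38 -1.4 ] 0.004256515444493435
[598. 179.]
[598. 104.]
[318. 227.]
w5
white 460 [73.8 74.7 75.6]
green 535 [73.7 74.7 75.6]
black 659 [82.8 83.8 84.8]
yellow 443 [83.  83.8 84.6]
blue 514 [82.9 83.8 84.6]
w7
white 473 [73.9 74.8 75.6]
green 539 [73.8 74.7 75.6]
black 666 [82.9 83.9 84.8]
yellow 434 [72.9 73.8 74.7]
blue 518 [82.9 83.7 84.7]
```

View pics/w7.png

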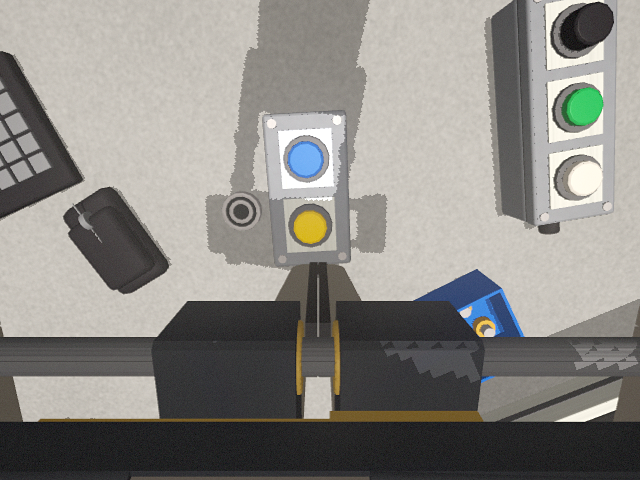

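View pics/top1.png

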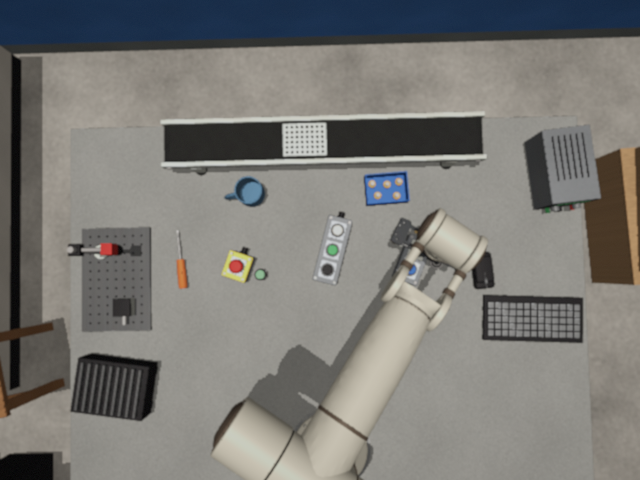

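The wrist view shows yellow at (310,226) pressed in by 10 mm, with blue at (306,160) still out. In the top view the drive station, e-stop, lens, mug, bin and screwdriver sit at the same pixels as at the start. Nothing is touching the arm, so I'm handing in.

```bash
python3 -c "
from workcell import arm;print(arm.hand_in())"
```

```text
the job is handed in; nothing more can be done
None
```

I pressed the white, green and yellow buttons in that order with the shut fingertips, backed off to clear air and handed the job in at about 13 s.

- **Button depths:** the last wrist-camera check put white and green about 9 mm in and yellow about 10 mm in, all short of the 12 mm stop. Black and blue were still fully out.
- **Forces:** vertical force at the wrist read about 3.4–6 N where I sampled it, with nothing like a ram against the stop.
- **Nothing else moved:** the final top picture shows the drive station, e-stop, lens, mug, bin and screwdriver at their starting pixels. The light station, bearing and mouse, partly hidden by the arm there, look unmoved in the wrist pictures before and after the yellow press. I did not measure the e-stop head's height, but the gripper was never near it.
- **Checks that disagreed:**
  - Wrist force was noisy, and read about 4 N on green and 3.4 N on yellow, lower than their depths imply, so I relied on the camera depths.
  - My first estimate of yellow was about 8 mm off; I corrected it from a close look before pressing.
  - The first two moves were refused because the rows lacked required keys; nothing moved then.

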